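# Load a flask in the reaction block and hold the sprung splash guard over it

## Task

Lower the amber round-bottom flask gently, without dropping it, to the bottom of the large middle well of the aluminium block, and let go of it so that it stands upright on its own. Then swing the sprung splash guard forward over the flask's mouth until it is wound fully to its stop, and finish while still holding it there, because its spring throws it back as soon as it is let go. Leave the other things on the bench as they are.

Things in the scene. Friction and masses are not known exactly. Their poses are not given: they have to be found in the camera images.
- amber_flask: Opaque amber-orange round-bottom flask, 120 mm tall, 90 to 145 g, upright on one of two cork rings (62 mm across, 20 high). Origin: lowest point of its ball, z up along the neck; 14 mm above the bench at first. Ball 50 mm across; round neck 22 mm across from 49 to 116 mm above the origin, then a 27 mm wide lip 4 mm high. Bottom-heavy, rights itself when let go.
- amber_flask_neck (a point): Point on the axis of the amber flask's neck, 90 mm above its lowest point: the place to grip it from above.
- green_flask: Green glass flask of the same shape and size, on the other cork ring: a bystander. Which ring holds which flask varies. Origin: lowest point of its ball.
- block: Fixed aluminium block, 170 (x) by 200 (y) by 85 mm high; origin at the centre of its underside, its -x side towards the robot, give or take its yaw. Large middle well: 57 mm across, 60 mm deep, flat floor, centre at x -10 mm. Two 37 mm wells at x -40, y +-66 mm are not used. A post (top about 170 mm above the bench) on its rear (+x) side carries the guard.
- well_mouth (a point): Centre of the mouth of the large well, level with the block's top, 85 mm above the bench.
- well_floor (a point): Centre of the flat floor of the large well, 60 mm below its mouth.
- guard_pivot (a point): On the vertical axis of the guard's hinge, 160 mm above the bench, mid-thickness of the arm, 100 mm to +x of the block's centre (110 mm from the well's axis) in the block's frame.
- guard (a joint): Splash guard: level arm on the post, 172 mm long, 16 wide, with a yellow disc 56 mm across at 110 mm. In rad: 0 at rest, arm along the block's +y; grows anticlockwise from above to the stop at 1.55, arm along the block's -x, disc over the large well 10 mm above the flask's mouth. The spring drives it back to 0: 0.35 Nm at rest, 0.9 Nm at the stop (2.3 to 5.8 N at the handle); it never stays.
- guard_handle (a point): Point on the axis of the guard's red upright handle pin, 14 mm across, 50 mm tall, 155 mm from the hinge axis; 195 mm above the bench, 31 mm above the arm's top, 19 mm below the pin's top. Moves with the guard.
- reagent: White closed jar, 64 mm across, 150 mm tall, at the back: a bystander. Origin at its underside.
- beaker: Clear glass beaker, 72 mm across, 90 mm tall, at the back: a bystander. Origin at its underside.
- spatula: Thin steel laboratory spatula, 190 mm long, 14 wide, lying at the left: a bystander.
- stopper: Beige rubber stopper, 32 mm across, 28 mm tall, at the front right: a bystander. Origin at its underside.

How it is judged:
By the outcome, as a careful person would: the job done as asked, in the order asked, and still so for the second after the job is handed in, while the arm keeps its last pose, push and grip.
It also fails if it takes over 58 s, if anything falls off the work surface, if the arm or the gripper's body presses on something with over 40 N, if the wrist force passes 120 N, or if a joint passes its speed limit or range.

## Robot

A 7-joint arm with a two-finger parallel gripper is mounted at the origin on the work surface. World frame = base frame: x ahead of the robot, y to its left, z up, the work surface at z = 0. Lengths are in m, angles in rad, forces in N, time in s.
With the tool pointing down it reaches from about 0.4 to 0.875 m from the base axis. Payload 6.5 kg.
Tool frame: the origin (TCP) lies on the centre line of the jaws, within the pads' length; the fingertips stand 22 mm ahead of it and the grasp point (between the pads) lies 3 mm ahead of it; z points along the fingers, y is the direction in which the jaws open and shut (so a half turn about z gives the same grasp; the last joint's range is limited). The gripper opens to 85 mm and grips with 20 to 120 N. Pads are 22 mm wide; open, the fingers measure 114 mm over their backs; the gripper's body (76 mm by 85 mm) begins 54 mm behind the grasp point. The pads swing forward as they close: fully open they stand 13 mm farther back than shut.
Start: joints at [1.248, 0.536, -0.004, 1.538, 0.003, 1.067, -0.071], TCP at [0.165, -0.629, 0.253] pointing down, gripper open.
Joint ranges: [-2.7, 2.7], [-0.37, 2.16], [-1.27, 1.26], [0.24, 2.4], [-1.31, 4.45], [0.19, 1.91], [-2.76, 2.76]. Speed limits (rad/s): [2.39, 2.39, 3.14, 3.14, 3.14, 3.14, 3.14].

## Interface

Orientations are given as [roll, pitch, yaw] about the fixed x, y, z axes, in that order (R = Rz(yaw) Ry(pitch) Rx(roll)).
In Python, from bench import manip gives the robot as it stands.
- The arm moves only by the shell command python3 -m pendant 'ROWS' [OPENING] [FORCE]. ROWS is JSON, a list of rows, each a list of 2 entries, a list of its own where there are three numbers: the shift along the tool's x, y, z in mm, then the turn about the tool's z in degrees. A call has 1 to 20 rows; each row shifts and turns the commanded pose from where the row before left it, along the tool's axes as they then stand; what a row does not reach is not made up. A row lasts 1/8 s, in which the tool goes at most 62.5 mm and 10.7 degrees, less where a joint would pass 70% of its speed; a pose out of reach is approached as far as the arm can. A call is refused whole if a number of a shift passes 62.5 or a number of a turn 10.7, either way. A call with a gripper value outside its range is refused whole. OPENING is the closure, from 0 (fully open) to 1 (shut), set as the call begins (- or left out, the last holds). The fingers move at their own pace and stop on an object; FORCE is the grip in N (left out, the last holds). Time passes only in rows, so rows that do not move let the fingers close. It gives the time, the measured TCP pose, the force and the opening at its end, in the units of the state.
- manip.get_state(): the state, without advancing time (a new reading comes with each control period).
- manip.grab_frame(name): name is "scene" or "top" or "wrist"; returns (picture, depth): 480x640x3 uint8, red, green, blue; 480x640 float32, m along the optical axis (not along the pixel's ray), 0 where there is no reading.
- manip.get_calibration(name): a dict with "fovy" (degrees; the focal length in pixels is half the picture's height over the tangent of half this angle, whatever the lens; pixels are square), "cx", "cy" (the principal point, pixels), "k1" (the pictures are not rectified: a ray, as slopes to the right and down, at radius r is drawn at 1 + k1 r^2 times it, then the intrinsics apply), "eye" and "orientation" of the camera in the world. Camera axes: x right, y up, looking along -z (the intrinsics and any distortion apply to the point x, -y, -z); pixel columns grow to the right and rows downward; lengths in m; the calibration is good to about 2 mm. A picture is of the moment at which its call begins: read the wrist's pose just before it. get_calibration takes no time and is no camera call; for the wrist camera it gives the pose at the moment of the call.
- manip.hand_in(): hands the job in, once; it reports no verdict.
The state is a dict: "time_s": time; "joint_positions": joint angles; "dq": joint speeds; "joint_efforts": joint torques, N m; "position": TCP position; "orientation": TCP orientation; "ft_force": force on the tool from outside, world axes, zero at the start; "torque": the same for the moment, N m; "gripper_width": finger opening in m.
Only numpy, scipy, OpenCV 4.12 (cv2) and the standard library are available. Lean on these libraries where they do the work, as an engineer would, in place of code of your own. Each camera call takes 0.05 s, during which the arm holds its last target.

## Working session

There is one attempt and no reset: what is moved stays moved. The work goes in short steps, Python scripts to look and compute and a shell command to move; the robot and the scene stay as the last step left them, time stands still between calls to the robot, and variables do not carry over. Pictures are saved under pics/ and viewed, and the job is handed in when it is done.

```bash
mkdir -p pics; ls; cat > h.py <<'E'
import numpy as np, cv2
from bench import manip
from scipy.spatial.transform import Rotation as R
def grab(n,f):
    c=manip.get_calibration(n); p,d=manip.grab_frame(n)
    cv2.imwrite('pics/'+f+'.png',p[:,:,::-1]); np.savez('pics/'+f+'.npz',p=p,d=d,c=np.array([c],dtype=object)); return p,d,c
def load(f):
    z=np.load('pics/'+f+'.npz',allow_pickle=True); return z['p'],z['d'],z['c'][0]
def Rm(c):
    o=np.array(c['orientation'],float)
    return o if o.shape==(3,3) else R.from_euler('xyz',o).as_matrix()
def ray(c,u,v):
    f=240/np.tan(np.radians(c['fovy'])/2)
    a=np.array([(u-c['cx'])/f,(v-c['cy'])/f]); b=a.copy()
    for _ in range(20): b=a/(1+c['k1']*(b@b))
    return Rm(c)@np.array([b[0],-b[1],-1.0])
def pz(c,u,v,z):
    r=ray(c,u,v); e=np.array(c['eye']); return e+r*(z-e[2])/r[2]
def pd(c,d,u,v): return np.array(c['eye'])+ray(c,u,v)*d[int(v),int(u)]
def proj(c,P):
    f=240/np.tan(np.radians(c['fovy'])/2)
    q=Rm(c).T@(np.array(P)-np.array(c['eye'])); s=np.array([q[0]/-q[2],-q[1]/-q[2]])
    s=s*(1+c['k1']*(s@s)); return s*f+[c['cx'],c['cy']]
E
python3 - <<'E'
from h import *
for n in('scene','top'):
    p,d,c=grab(n,n+'0'); print(c)
print(manip.get_state())
E
```

```text
pics
{'fovy': 55.2715507437641, 'cx': 317.5199332455491, 'cy': 241.97353080147326, 'k1': -0.029424262522891223, 'eye': array([ 0.98681814, -0.48253168,  0.81098602]), 'orientation': array([0.7888751 , 0.01244297, 0.66240351])}
{'fovy': 43.10322813590617, 'cx': 316.7408058379731, 'cy': 242.7343548246299, 'k1': -0.12136895160631864, 'eye': array([0.32999058, 0.07382354, 1.50416042]), 'orientation': array([ 0.16172219, -0.01632014, -1.56611739])}
{'time_s': 0.1, 'joint_positions': array([ 1.24780809,  0.53708937, -0.00442974,  1.53872947,  0.00261718,
        1.0673038 , -0.07119482]), 'dq': array([-0.00300456, -0.00249739,  0.00034108, -0.00241123, -0.00178015,
       -0.00075049,  0.00040486]), 'joint_efforts': array([ 2.68998454e-03, -5.84568322e+01,  1.05196003e+00, -2.59777898e+01,
        1.26576962e-02,  4.57097485e-03, -1.40318699e-05]), 'position': array([ 0.16493425, -0.6281962 ,  0.25251892]), 'orientation': array([-3.14007398e+00,  1.32419076e-04,  2.56865800e-01]), 'ft_force': array([-0.95057977,  0.15843355,  0.40668367]), 'torque': array([ 0.02426087, -0.06455808,  0.03999587]), 'gripper_width': 0.08540436002089909}
```

View pics/scene0.png

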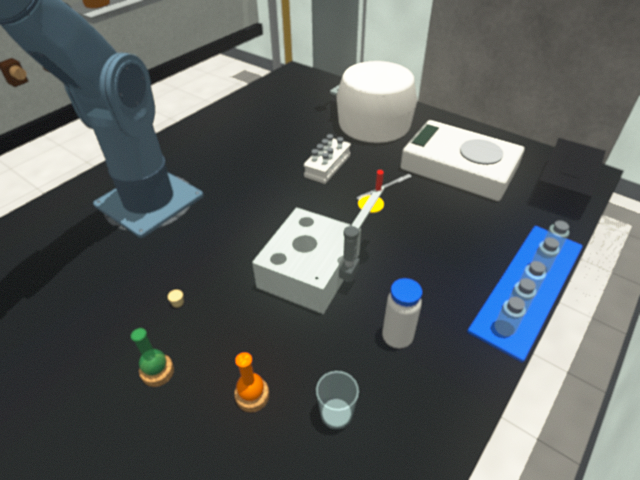

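View pics/top0.png

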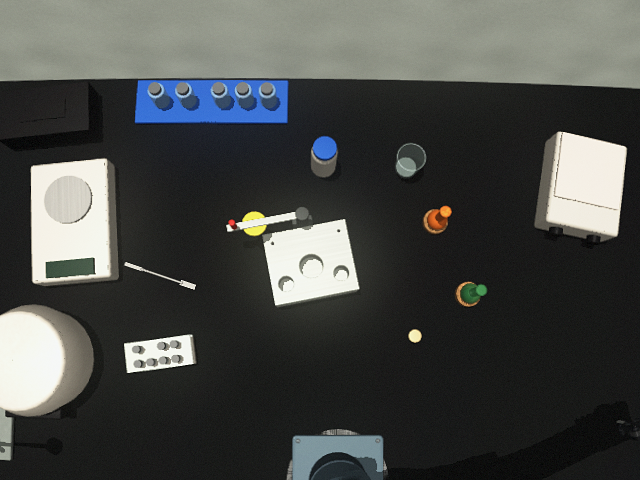

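The scene view shows everything. In the top view the amber flask is near (440,215), the green flask near (472,292), the large well near (312,266), the guard pivot near (302,214) and the handle near (232,224). I'll enlarge those areas.

```bash
python3 - <<'E'
from h import *
p,d,c=load('top0'); 
def crop(p,u0,v0,w,h,s,f):
    q=cv2.resize(p[v0:v0+h,u0:u0+w],None,fx=s,fy=s,interpolation=cv2.INTER_CUBIC)[:,:,::-1].copy()
    for k in range(0,w,10):
        cv2.putText(q,str(u0+k),(k*s,8),0,.3,(0,255,0)); cv2.line(q,(k*s,10),(k*s,16),(0,255,0))
    for k in range(0,h,10):
        cv2.putText(q,str(v0+k),(0,k*s+3),0,.3,(0,255,0)); cv2.line(q,(20,k*s),(26,k*s),(0,255,0))
    cv2.imwrite('pics/'+f+'.png',q)
crop(p,220,200,150,110,5,'t_block'); crop(p,410,190,90,130,4,'t_fl')
p,d,c=load('scene0'); crop(p,220,330,70,90,6,'s_fl'); 
crop(p,250,160,140,150,4,'s_block')
E
```

```text
(no output)
```

View pics/t_block.png

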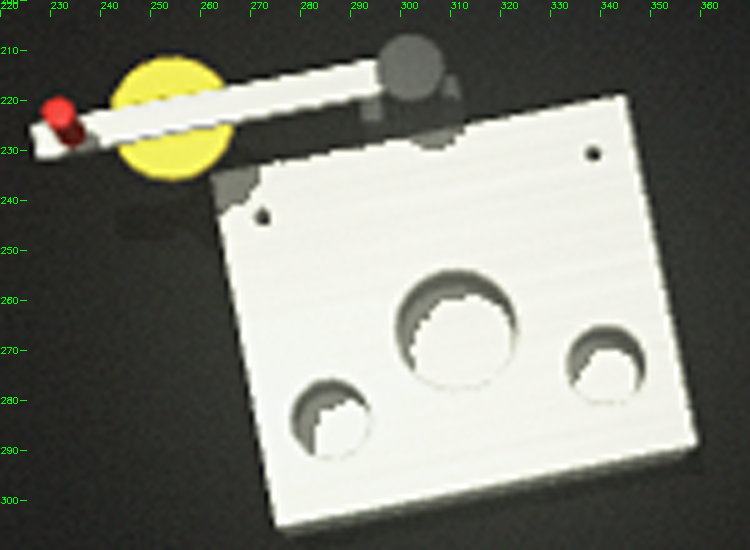

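View pics/t_fl.png

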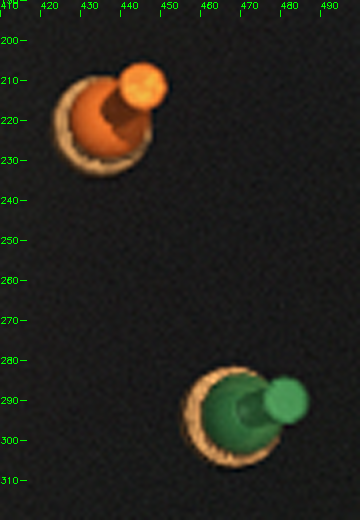

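View pics/s_fl.png

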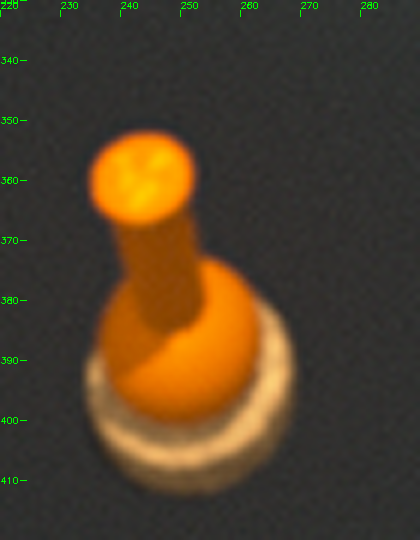

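View pics/s_block.png

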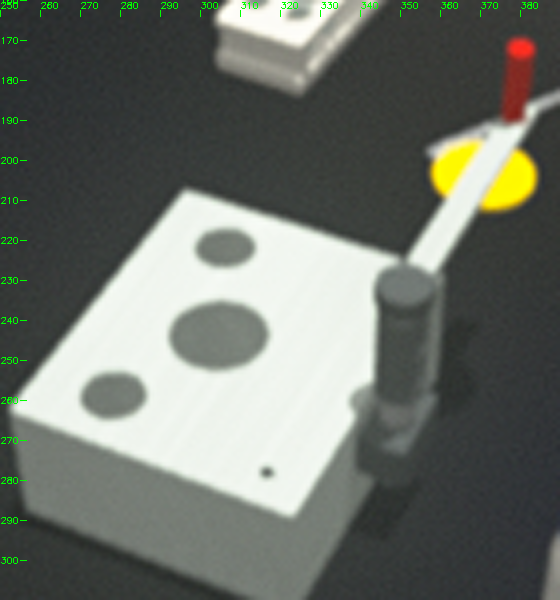

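```bash
python3 - <<'E'
from h import *
ct=load('top0')[2]; cs=load('scene0')[2]
def tri(a,b):
    A=[];B=[]
    for c,(u,v) in((ct,a),(cs,b)):
        r=ray(c,u,v); r/=np.linalg.norm(r); M=np.eye(3)-np.outer(r,r); A.append(M);B.append(M@c['eye'])
    return np.linalg.lstsq(np.vstack(A),np.hstack(B),rcond=None)[0]
for n,a,b,z in(('lip',(445.5,211.5),(243.7,359.5),.134),('well',(311.2,265.6),(304.7,244),.085),('post',(302,213.4),(351,231.2),.17),('handle',(231.8,222.4),(380,171.8),.214)):
    print(n,pz(ct,*a,z).round(4),pz(cs,*b,z).round(4),tri(a,b).round(4))
C=[pz(ct,*q,.085) for q in((262.6,234.6),(345,219.2),(359.2,288.6),(275.4,305))]
C=np.array(C);print(C.round(4),C.mean(0))
print(np.degrees(np.arctan2(*(C[1]-C[2])[[1,0]])),np.degrees(np.arctan2(*(C[0]-C[3])[[1,0]])),np.degrees(np.arctan2(*(C[0]-C[1])[[1,0]]))-90,np.degrees(np.arctan2(*(C[3]-C[2])[[1,0]]))-90)
print('green',pz(ct,481.2,290,.134), 'ring',pz(ct,435.5,222,.01))
# scene corners
S=np.array([pz(cs,*q,.085) for q in((358/1+0,0),)])
E
```

```text
lip [ 0.6295 -0.2467  0.134 ] [ 0.6342 -0.245   0.134 ] [ 0.6314 -0.2456  0.1313]
well [0.5071 0.0645 0.085 ] [0.5112 0.066  0.085 ] [0.5087 0.0659 0.0831]
post [0.6142 0.0864 0.17  ] [0.6186 0.0872 0.17  ] [0.6161 0.0877 0.1678]
handle [0.5838 0.2378 0.214 ] [0.5861 0.2408 0.214 ] [0.5852 0.2389 0.2143]
[[ 0.5803  0.1802  0.085 ]
 [ 0.619  -0.0154  0.085 ]
 [ 0.4535 -0.0483  0.085 ]
 [ 0.414   0.1474  0.085 ]] [0.5166881  0.06597513 0.085     ]
11.239769328658422 11.171462036190565 11.20942631560689 11.410736020827741
green [ 0.44682443 -0.324422    0.134     ] ring [ 0.62917363 -0.24920329  0.01      ]
```

```bash
python3 -m pendant '[[[20,-9,0],0],[[40,-18,0],0],[[40,-18,0],0],[[40,-18,0],0],[[40,-18,0],0],[[40,-18,0],0],[[40,-18,0],0],[[40,-18,0],0],[[40,-18,0],0],[[40,-18,0],0],[[40,-18,0],0],[[40,-18,0],0],[[40,-18,0],0],[[20,-10,0],0],[[0,0,0],3.5],[[0,0,0],0]]'
python3 - <<'E'
from h import *
s=manip.get_state();print(s['time_s'],s['position'],s['orientation'],s['dq'].round(3))
p,d,c=grab('wrist','w1');print(c)
print(proj(c,[.631,-.2457,.134]))
E
```

```text
time_s: 2.1
position: [0.6078, -0.2692, 0.2531]
orientation: [3.141, 0.001, 0.196]
ft_force: [-0.4, 0.1, -0.7]
gripper_width: 0.0853
2.1 [ 0.60782422 -0.26916726  0.25307384] [3.14149337e+00 1.07924578e-03 1.96154859e-01] [ 0.016 -0.001  0.002 -0.     0.003 -0.001  0.026]
{'fovy': 63.72594045480659, 'cx': 318.4167530706217, 'cy': 235.30192205033407, 'k1': 0.017284172786548785, 'eye': array([ 0.68768896, -0.25369216,  0.3732993 ]), 'orientation': array([-3.27443767e-01, -2.93871908e-04, -1.37437820e+00])}
[288.3793689 194.4629192]
```

View pics/w1.png

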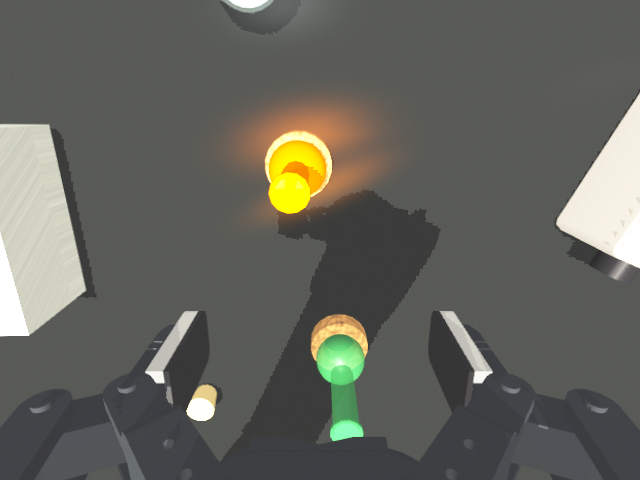

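The wrist view shows the amber lip centred at about (290,193), against a prediction of (288,194), so the measurements agree.

```bash
python3 - <<'E'
from h import *
p,d,c=load('w1')
q=pz(c,290,193,.134);print(q)
print([proj(c,[.6308,-.2463,z]).round(1) for z in(.134,.064,.02)], pz(c,298.5,165,.02))
q=np.array([.631,-.2462]);D=q-[.6078,-.2692];y=.196
print((D[0]*np.cos(y)+D[1]*np.sin(y))*1e3,(D[0]*np.sin(y)-D[1]*np.cos(y))*1e3)
E
```

```text
[ 0.63212673 -0.24654221  0.134     ]
[array([289.3, 194.9]), array([295.5, 175.5]), array([298.2, 167.1])] [ 0.63270611 -0.24626948  0.02      ]
27.234991338995968 -18.04148682245491
```

```bash
python3 -m pendant '[[[14,-9,0],0],[[14,-9,0],0],[[0,0,30],0],[[0,0,40],0],[[0,0,25],0],[[0,0,0],0]]'
```

```text
time_s: 2.9
position: [0.6316, -0.2444, 0.156]
orientation: [-3.139, 0.003, 0.197]
ft_force: [0.1, 0.2, -0.2]
gripper_width: 0.0857
```

```bash
python3 -m pendant '[[[0,1.5,0],0],[[0,0,15],0],[[0,0,20],0],[[0,0,14],0],[[0,0,0],0],[[0,0,0],0]]'; python3 -m pendant '[[[0,0,0],0],[[0,0,0],0],[[0,0,0],0],[[0,0,0],0],[[0,0,0],0],[[0,0,0],0],[[0,0,0],0],[[0,0,0],0]]' 1 40
```

```text
time_s: 3.65
position: [0.6329, -0.2477, 0.1095]
orientation: [3.141, -0.0, 0.196]
ft_force: [-0.0, -0.4, 0.0]
gripper_width: 0.0858
time_s: 4.65
position: [0.6327, -0.247, 0.1093]
orientation: [-3.141, -0.0, 0.196]
ft_force: [-1.7, 4.2, 3.8]
gripper_width: 0.0217
```

```bash
python3 -m pendant '[[[0,0,-5],0],[[0,0,-15],0],[[0,0,-30],0],[[0,0,-40],0],[[0,0,-40],0],[[0,0,-20],0],[[0,0,0],0]]'; python3 - <<'E'
from h import *
p,d,c=grab('wrist','w2')
grab('scene','s2')
s=manip.get_state();print(s['position'],s['ft_force'])
D=np.array([.509,.0655])-s['position'][:2];y=s['orientation'][2]
print((D[0]*np.cos(y)+D[1]*np.sin(y))*1e3,(D[0]*np.sin(y)-D[1]*np.cos(y))*1e3)
E
```

```text
time_s: 5.52
position: [0.6333, -0.2484, 0.2608]
orientation: [3.14, -0.003, 0.195]
ft_force: [-0.2, -0.1, -1.3]
gripper_width: 0.0217
[ 0.63174313 -0.24761058  0.25774964] [ 0.22198383 -0.77469343 -2.30159982]
-59.53891396931112 -330.9973221642798
```

View pics/w2.png

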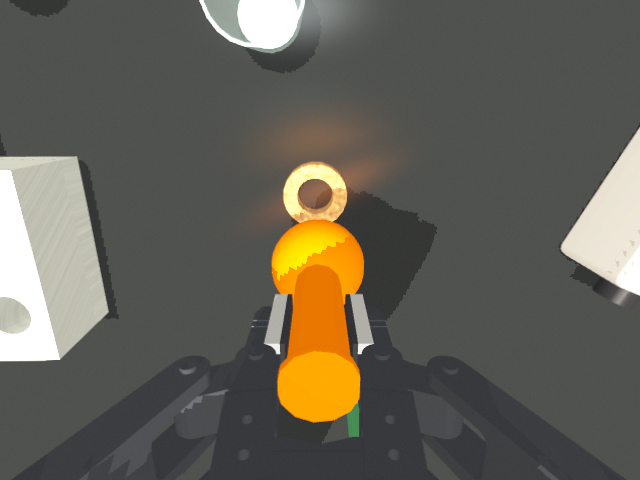

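View pics/s2.png

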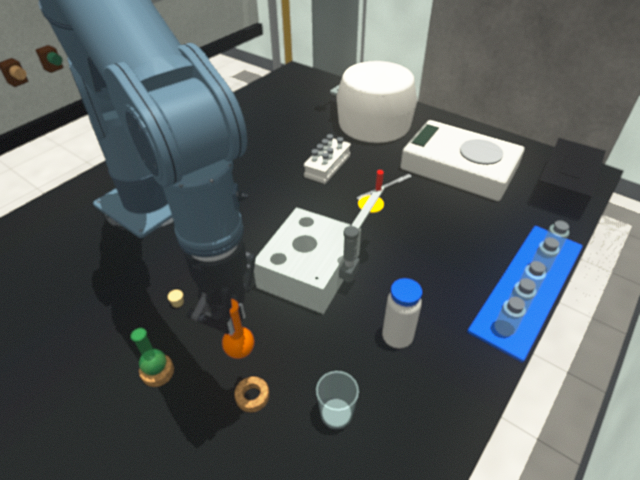

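The flask is lifted and upright, and the empty ring stayed in place. Next I'll move over the well.

```bash
python3 -m pendant '[[[-2,-12,0],0],[[-4,-23,0],0],[[-5,-29,0],0],[[-5,-29,0],0],[[-5,-29,0],0],[[-5,-29,0],0],[[-6,-29,0],0],[[-6,-29,0],0],[[-6,-29,0],0],[[-6,-29,0],0],[[-5,-29,0],0],[[-3,-23,0],0],[[-1,-12,0],0],[[0,0,0],0],[[0,0,0],0]]'; python3 - <<'E'
from h import *
p,d,c=grab('wrist','w3')
s=manip.get_state();print(s['position'],s['orientation'],s['ft_force'])
print(proj(c,[.509,.0655,.085]))
grab('top','t3');grab('scene','s3')
E
```

```text
time_s: 7.5
position: [0.5105, 0.0644, 0.259]
orientation: [3.141, 0.0, 0.194]
ft_force: [-0.2, -0.2, -1.3]
gripper_width: 0.022
[0.51056892 0.06434738 0.25909789] [3.14108603e+00 2.73889299e-04 1.94037648e-01] [ 0.42335573 -0.07871823 -1.64599481]
[316.05343375 214.66596654]
```

View pics/w3.png

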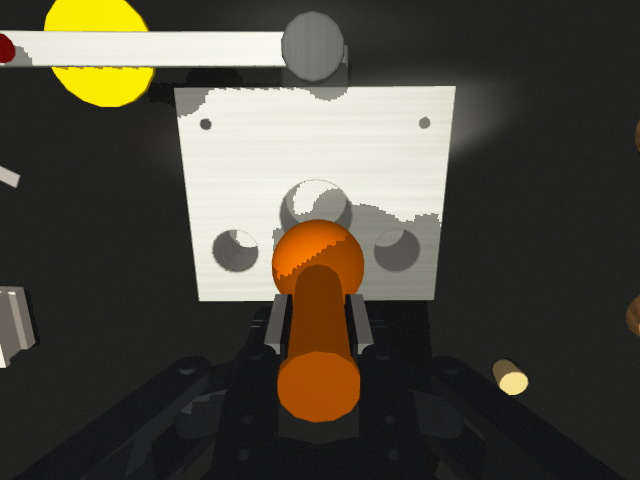

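View pics/s3.png

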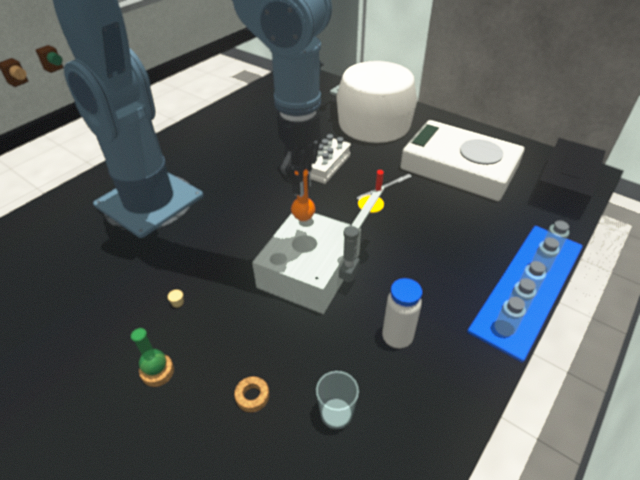

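```bash
python3 - <<'E'
from h import *
p,d,c=load('w3')
q=cv2.resize(p[170:320,200:440],None,fx=3.3,fy=3.3,interpolation=cv2.INTER_CUBIC)[:,:,::-1]
q=cv2.convertScaleAbs(q,alpha=1.3,beta=20)
y=.196; Rb=np.array([[np.cos(y),-np.sin(y)],[np.sin(y),np.cos(y)]])
L=pz(c,235.3,250.5,.085)[:2];Rr=pz(c,397,250.5,.085)[:2]
print('L',L,'R',Rr,np.linalg.norm(L-Rr),'yaw',np.arctan2(*(Rr-L)[::1])+0)
m=(L+Rr)/2; print('well est',m+Rb@[.03,0])
w=m+Rb@[.03,0]
def circ(ctr,r,z,col):
    for t in np.linspace(0,2*np.pi,60):
        a=proj(c,[ctr[0]+r*np.cos(t),ctr[1]+r*np.sin(t),z]); cv2.circle(q,tuple(np.int32((a-[200,170]+.5)*3.3)),1,col,-1)
circ(w,.0285,.085,(0,255,0)); circ((.509,.0655),.0285,.085,(255,0,0))
for s in(1,-1): circ(m+Rb@[0,.066*s],.0185,.085,(0,255,0))
cv2.imwrite('pics/w3c.png',q)
# ball centre from silhouette: ray through centre
s=np.array([.51057,.06435])
for z in (.186,.189): print(z,proj(c,[*s,z]),pz(c,318,265,z))
E
```

```text
L [0.4665459  0.12425217] R [ 0.49201178 -0.00504669] 0.13178279940825569 yaw 2.9471280065125383
well est [0.50870445 0.06544516]
0.186 [317.74688812 262.74792668] [0.50929936 0.06396011 0.186     ]
0.189 [317.74171648 264.92911241] [0.51055639 0.06420669 0.189     ]
```

View pics/w3c.png

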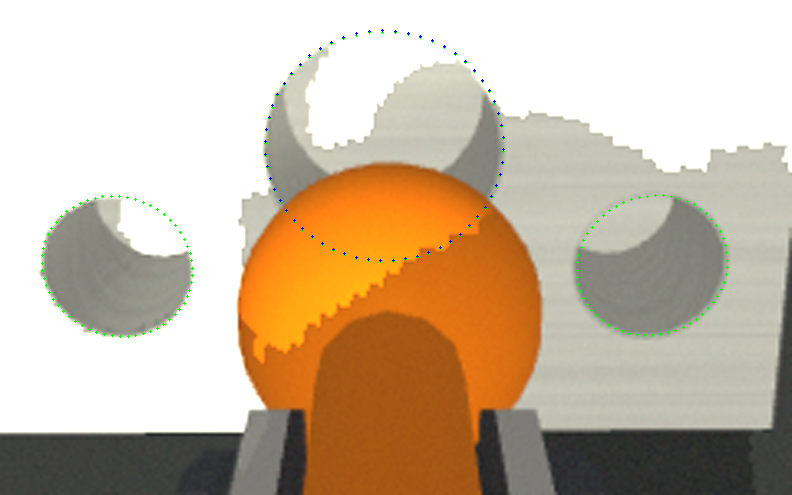

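The overlay fits: the well is at (0.5087, 0.0654). I'll centre over it and lower in stages.

```bash
python3 -m pendant '[[[-1.7,-1.4,0],0],[[0,0,15],0],[[0,0,25],0],[[0,0,20],0],[[0,0,10],0],[[0,0,0],0],[[0,0,0],0]]';python3 - <<'E'
from h import *
for i in range(3):
  s=manip.get_state();print(s['position'],s['orientation'][2],s['ft_force']);p,d,c=grab('wrist','w4')
E
```

```text
time_s: 8.52
position: [0.5089, 0.0667, 0.1898]
orientation: [3.142, -0.001, 0.196]
ft_force: [-0.5, -0.4, -0.8]
gripper_width: 0.0216
[0.50888855 0.0666794  0.18982742] 0.1957188057027126 [-0.52302858 -0.3913616  -0.78289721]
[0.50896375 0.06667957 0.18994803] 0.19568706787562462 [ 0.04278617 -0.17966714 -0.83626439]
[0.50893674 0.06667294 0.18999004] 0.19567168568452908 [ 0.72321541  0.4329047  -0.85285912]
```

View pics/w4.png

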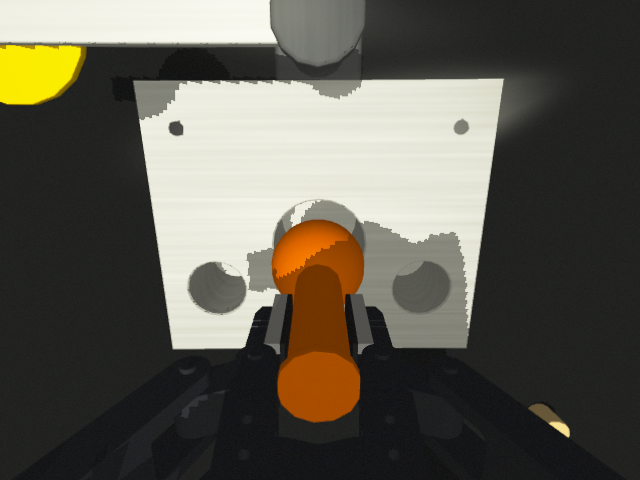

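```bash
python3 -m pendant '[[[0,1.3,0],0],[[0,0,8],0],[[0,0,12],0],[[0,0,0],0]]'; python3 -m pendant '[[[0,0,10],0],[[0,0,15],0],[[0,0,10],0],[[0,0,5],0],[[0,0,0],0]]'
```

```text
time_s: 9.18
position: [0.5076, 0.0651, 0.1678]
orientation: [-3.141, 0.003, 0.196]
ft_force: [-0.1, -0.1, -1.1]
gripper_width: 0.0217
time_s: 9.8
position: [0.5084, 0.0653, 0.1289]
orientation: [-3.142, 0.001, 0.196]
ft_force: [-0.9, -0.1, -1.3]
gripper_width: 0.0216
```

```bash
python3 -m pendant '[[[0,0,3],0],[[0,0,3],0],[[0,0,0],0],[[0,0,0],0]]'; python3 -m pendant '[[[0,0,1],0],[[0,0,0],0],[[0,0,0],0]]';python3 -m pendant '[[[0,0,1],0],[[0,0,0],0],[[0,0,0],0]]'
```

```text
time_s: 10.3
position: [0.5087, 0.0653, 0.1234]
orientation: [3.142, -0.0, 0.196]
ft_force: [0.2, -0.9, -0.2]
gripper_width: 0.0217
time_s: 10.68
position: [0.5087, 0.0653, 0.1223]
orientation: [3.142, 0.0, 0.196]
ft_force: [-0.0, 0.3, -1.2]
gripper_width: 0.022
time_s: 11.05
position: [0.5087, 0.0653, 0.1213]
orientation: [3.142, -0.0, 0.196]
ft_force: [0.5, -0.6, 0.3]
gripper_width: 0.0215
```

```bash
python3 -m pendant '[[[0,0,0.5],0],[[0,0,0],0],[[0,0,0],0]]'; python3 -m pendant '[[[0,0,0.5],0],[[0,0,0],0],[[0,0,0],0]]';python3 -m pendant '[[[0,0,0.5],0],[[0,0,0],0],[[0,0,0],0]]'
```

```text
time_s: 11.42
position: [0.5089, 0.0654, 0.1211]
orientation: [3.142, -0.001, 0.196]
ft_force: [-1.2, -0.1, 5.6]
gripper_width: 0.0218
time_s: 11.8
position: [0.5091, 0.0655, 0.121]
orientation: [3.142, -0.001, 0.196]
ft_force: [-1.9, -0.2, 9.4]
gripper_width: 0.0219
time_s: 12.18
position: [0.5097, 0.0656, 0.1209]
orientation: [3.142, -0.002, 0.196]
ft_force: [-2.0, -0.0, 12.0]
gripper_width: 0.0218
```

On the floor, with contact force at the expected height. I'll ease off and release.

```bash
python3 -m pendant '[[[0,0,-0.5],0],[[0,0,-0.5],0],[[0,0,0],0]]'; python3 -m pendant '[[[0,0,0],0],[[0,0,0],0],[[0,0,0],0],[[0,0,0],0],[[0,0,0],0],[[0,0,0],0]]' 0;  python3 -m pendant '[[[0,0,-6],0],[[0,0,-15],0],[[0,0,-30],0],[[0,0,-35],0],[[0,0,-30],0],[[0,0,-14],0],[[0,0,0],0],[[0,0,0],0]]'; python3 - <<'E'
from h import *
s=manip.get_state();print(s['position'])
p,d,c=grab('wrist','w5');grab('scene','s5')
for z in(.145,.05): print(proj(c,[.5087,.0654,z]), proj(load('scene0')[2],[.5087,.0654,z]))
E
```

```text
time_s: 12.55
position: [0.5092, 0.0655, 0.1211]
orientation: [-3.141, -0.001, 0.196]
ft_force: [0.7, 0.7, 5.0]
gripper_width: 0.0215
time_s: 13.3
position: [0.5086, 0.0653, 0.1208]
orientation: [-3.142, 0.0, 0.196]
ft_force: [-0.9, 0.6, -0.5]
gripper_width: 0.0854
time_s: 14.3
position: [0.5079, 0.0651, 0.2497]
orientation: [-3.142, 0.002, 0.196]
ft_force: [-0.1, -0.1, 0.6]
gripper_width: 0.0856
[0.50793383 0.06513546 0.24974048]
[317.54431754 241.49102794] [302.75295734 223.92981754]
[317.76995442 203.82259964] [304.20750506 254.45240597]
```

View pics/w5.png

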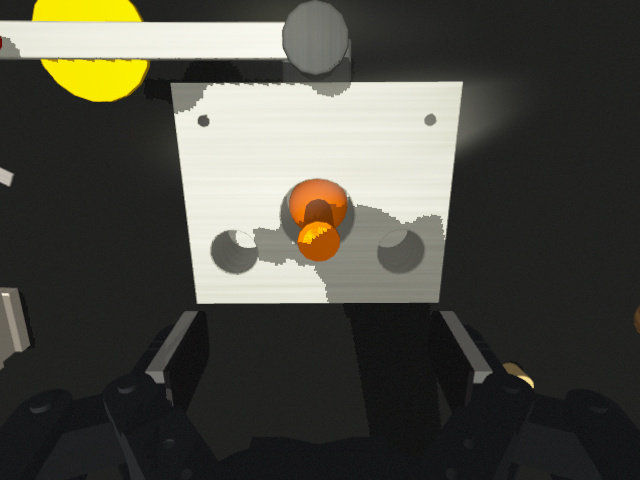

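View pics/s5.png

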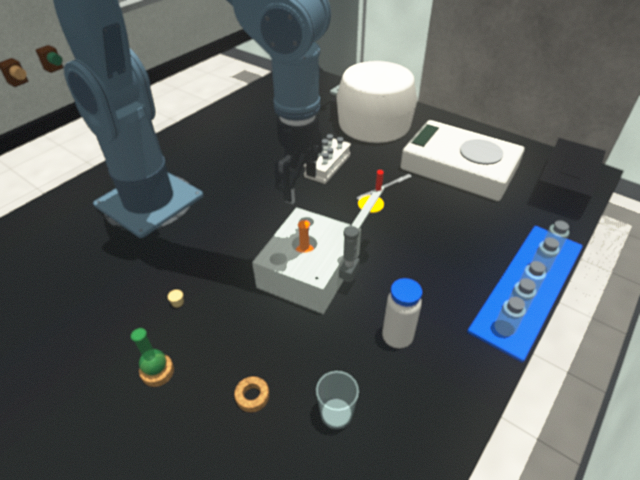

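The flask stands upright in the well, with its lip at (319,241) against a prediction of (317.5,241.5). Next I'll go above the guard handle.

```bash
python3 -m pendant '[[[5,-10,-10],0],[[10,-20,-10],0],[[15,-30,0],0],[[15,-30,0],0],[[15,-30,0],0],[[10,-20,0],0],[[5,-15,0],0],[[0,0,0],0],[[0,0,0],0]]';python3 - <<'E'
from h import *
s=manip.get_state();print(s['position'],s['orientation'],s['joint_positions'].round(2))
p,d,c=grab('wrist','w6')
print(proj(c,[.586,.2387,.214]),proj(c,[.6164,.0867,.17]))
E
```

```text
time_s: 15.52
position: [0.5522, 0.2306, 0.2707]
orientation: [3.141, 0.0, 0.194]
ft_force: [0.2, 0.3, 0.2]
gripper_width: 0.0853
[0.55215387 0.23061987 0.27071236] [3.14059758e+00 3.79690291e-04 1.94471417e-01] [-0.26  0.45 -0.28  1.65  0.14  1.06 -1.96]
[314.40666388 208.24256349] [584.19668121 187.77918607]
```

View pics/w6.png

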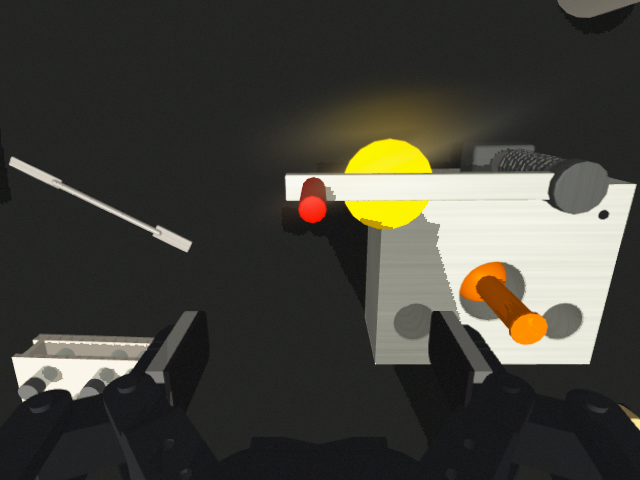

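```bash
python3 - <<'E'
from h import *
p,d,c=load('w6')
h=pz(c,312.5,208.5,.214); print(h,pz(c,580,187,.17),pd(c,d,312,208),pd(c,d,580,187))
y=.1945
D=h[:2]-[.5522,.2306];print((D[0]*np.cos(y)+D[1]*np.sin(y))*1e3,(D[0]*np.sin(y)-D[1]*np.cos(y))*1e3)
E
```

```text
[0.58570265 0.23956049 0.214     ] [0.61637296 0.089225   0.17      ] [0.58554487 0.23979095 0.21264905] [0.61638679 0.08936437 0.17019638]
34.602780718276826 -2.316273891124269
```

```bash
python3 -m pendant '[[[15,-1,0],0],[[19.6,-1.3,0],0],[[0,0,0],0],[[0,0,15],0],[[0,0,30],0],[[0,0,20],0],[[0,0,7.5],0],[[0,0,0],0],[[0,0,0],0]]'; python3 -m pendant '[[[0,0,0],0],[[0,0,0],0],[[0,0,0],0],[[0,0,0],0],[[0,0,0],0],[[0,0,0],0],[[0,0,0],0]]' 1 50;python3 - <<'E'
from h import *
s=manip.get_state();print(s['position'],s['orientation'],s['ft_force'])
p,d,c=grab('wrist','w7')
E
```

```text
time_s: 16.7
position: [0.586, 0.2411, 0.1992]
orientation: [-3.141, -0.001, 0.196]
ft_force: [-0.9, -0.2, 0.6]
gripper_width: 0.0853
time_s: 17.58
position: [0.5858, 0.2404, 0.1984]
orientation: [3.141, -0.0, 0.195]
ft_force: [-0.1, -3.4, 3.7]
gripper_width: 0.0124
[0.58578654 0.24035041 0.19843142] [ 3.14091348e+00 -8.08704175e-05  1.95253627e-01] [-0.08653872 -3.43304768  3.6544479 ]
```

View pics/w7.png

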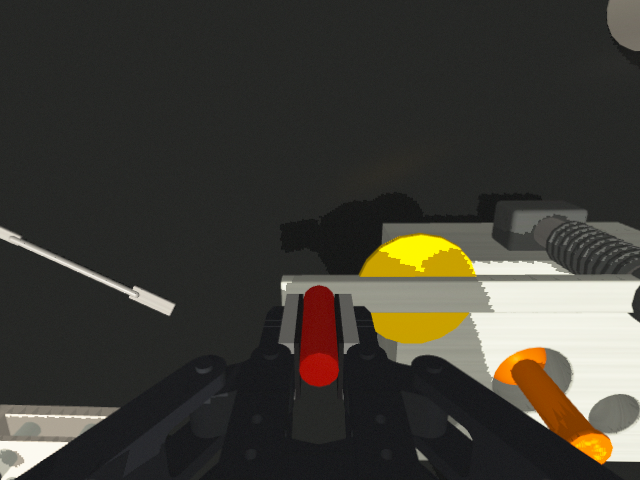

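```bash
python3 - <<'E'
import numpy as np
th=np.r_[0,.05,np.arange(.15,1.56,.1)];th=np.r_[th,1.60]
x=-155*np.sin(th);y=-155*np.cos(th)
for a,b,t in zip(np.diff(x),np.diff(y),th[1:]):print(round(t,2),round(a,1),round(b,1))
E
```

```text
0.05 -7.7 0.2
0.15 -15.4 1.5
0.25 -15.2 3.1
0.35 -14.8 4.6
0.45 -14.3 6.0
0.55 -13.6 7.4
0.65 -12.8 8.7
0.75 -11.9 10.0
0.85 -10.8 11.1
0.95 -9.6 12.1
1.05 -8.4 13.0
1.15 -7.0 13.8
1.25 -5.6 14.4
1.35 -4.1 14.9
1.45 -2.6 15.3
1.55 -1.1 15.5
1.6 0.0 7.7
```

```bash
python3 -m pendant '[[[-7.7,0.2,0],0],[[-15.4,1.5,0],0],[[-15.2,3.1,0],0],[[0,0,0],0],[[0,0,0],0]]'; python3 -m pendant '[[[-14.8,4.6,0],0],[[-14.3,6,0],0],[[-13.6,7.4,0],0],[[0,0,0],0],[[0,0,0],0]]'
python3 - <<'E'
from h import *
s=manip.get_state();print(s['position'],s['orientation'],s['ft_force'],s['torque'])
y=.1955;r=s['position'][:2]-[.6164,.0875];print(np.hypot(*r),np.arctan2(r[1],r[0])-np.pi/2-y)
p,d,c=grab('wrist','w8')
E
```

```text
time_s: 18.25
position: [0.5496, 0.2288, 0.1984]
orientation: [-3.142, -0.001, 0.195]
ft_force: [2.8, -2.5, 2.1]
gripper_width: 0.0129
time_s: 18.88
position: [0.5116, 0.2048, 0.1985]
orientation: [-3.14, -0.002, 0.197]
ft_force: [4.8, 3.0, -2.8]
gripper_width: 0.0131
[0.51159849 0.2047755  0.19849178] [-3.13952984e+00 -2.34239333e-03  1.97365643e-01] [ 4.84007325  2.95810991 -2.82928   ] [ 0.39565915 -0.9003301   0.30938803]
0.15727968084358954 0.533787479018411
```

View pics/w8.png

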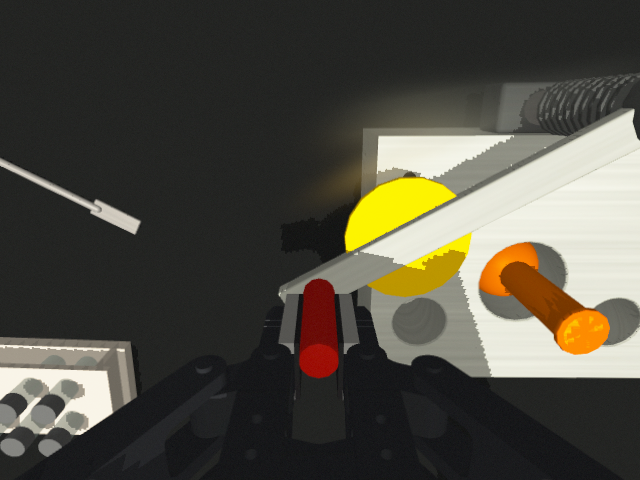

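The guard follows the hand with low forces, so I'll continue.

```bash
python3 -m pendant '[[[-12.8,8.7,0],0],[[-11.9,10,0],0],[[-10.8,11.1,0],0],[[0,0,0],0],[[0,0,0],0]]'; python3 -m pendant '[[[-9.6,12.1,0],0],[[-8.4,13,0],0],[[-7,13.8,0],0],[[0,0,0],0],[[0,0,0],0]]'
python3 - <<'E'
from h import *
s=manip.get_state();print(s['position'],s['orientation'],s['ft_force'],s['torque'])
y=.1955;r=s['position'][:2]-[.6164,.0875];print(np.hypot(*r),np.arctan2(r[1],r[0])%(2*np.pi)-np.pi/2-y)
p,d,c=grab('wrist','w9')
E
```

```text
time_s: 19.55
position: [0.4809, 0.1709, 0.1984]
orientation: [-3.137, -0.0, 0.2]
ft_force: [-0.8, 8.0, 0.1]
gripper_width: 0.0128
time_s: 20.18
position: [0.4604, 0.1289, 0.1982]
orientation: [-3.136, 0.007, 0.202]
ft_force: [-15.0, 11.0, 12.5]
gripper_width: 0.0129
[0.46035296 0.1289078  0.19822972] [-3.13619697  0.00698008  0.20150252] [-15.02351804  11.00840801  12.53769252] [2.07156327 2.71963253 0.33002347]
0.16144746648448646 1.1159192636962239
```

View pics/w9.png

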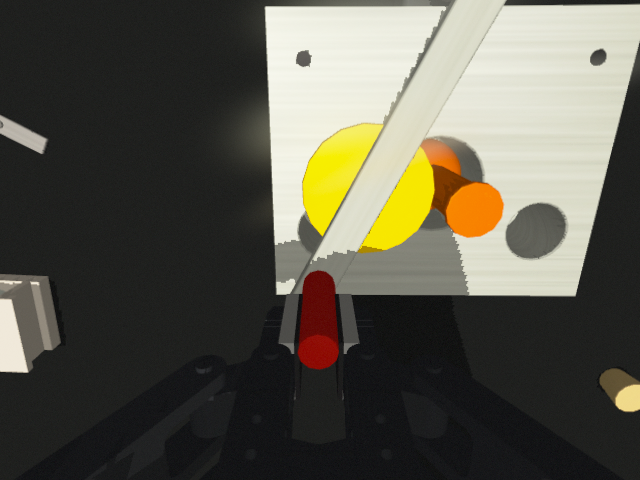

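```bash
python3 - <<'E'
from h import *
s=manip.get_state();print(s['time_s'],s['position'],s['orientation'],s['ft_force'],s['torque'],s['joint_positions'].round(3),s['joint_efforts'].round(1))
grab('top','t9');grab('scene','s9')
p,d,c=load('w9')
print(c['eye'],proj(c,[.6164,.0875,.164]))
# handle top & base from wrist
print(pz(c,318.5,352,.214), pz(c,319,280,.17))
cv2.imwrite('pics/w9c.png',cv2.resize(p[230:400,220:420],None,fx=4,fy=3.5)[:,:,::-1])
for n in('t9','s9'):
    p,d,c=load(n);a=proj(c,[.46,.129,.19]).astype(int);a=np.clip(a,70,[560,400])
    cv2.imwrite(f'pics/{n}c.png',cv2.resize(p[a[1]-70:a[1]+70,a[0]-70:a[0]+70],None,fx=4,fy=4,interpolation=2)[:,:,::-1])
E
```

```text
20.225 [0.46035922 0.12898394 0.19824174] [-3.13618021  0.00697632  0.20165969] [-14.39872691  11.39087978  13.06160009] [1.99048837 2.73340025 0.28699318] [-0.123  0.343 -0.287  2.013  0.123  0.808 -1.849] [  7.1 -37.7   6.1 -23.2   3.3  -2.4  -0.3]
[0.54094639 0.14436306 0.31794676] [ 544.54870268 -109.8009184 ]
[0.46714488 0.1297901  0.214     ] [0.47107458 0.13060546 0.17      ]
```

View pics/w9c.png

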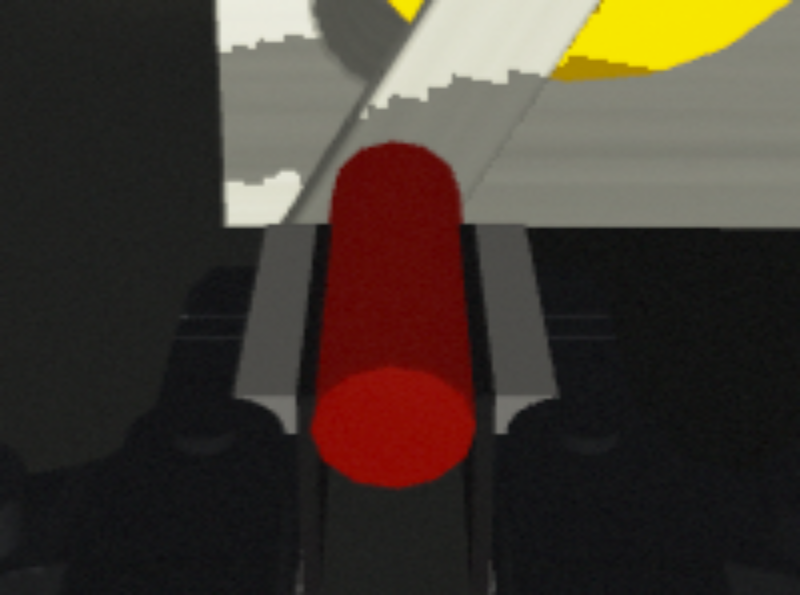

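View pics/s9c.png

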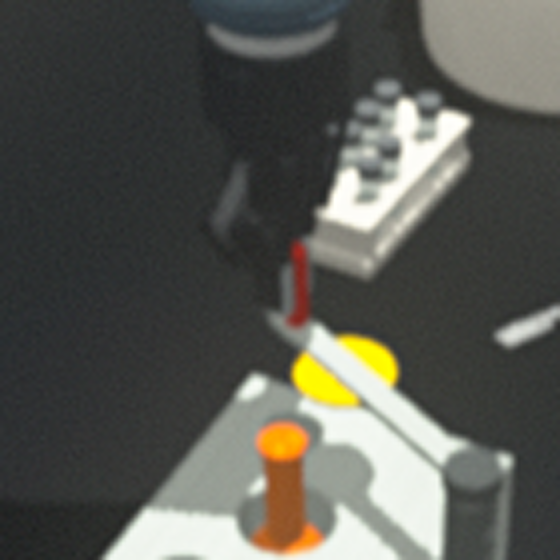

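View pics/t9c.png

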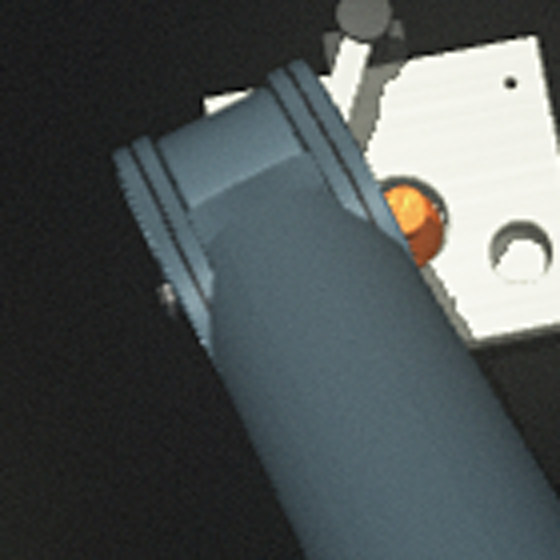

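```bash
python3 - <<'E'
from h import *
p,d,c=load('w9')
y=.2016;cx,sx=np.cos(y),np.sin(y)
T=np.array([.46036,.12898])
for z in(.19,.185,.18,.176,.17,.165,.16):
    a=T+11e-3*np.array([cx,sx])-.010*np.array([sx,-cx]); print(z,proj(c,[*a,z]).round(1),end=' ')
    a=T+11e-3*np.array([cx,sx])+.010*np.array([sx,-cx]); print(proj(c,[*a,z]).round(1))
for u,v in((290,300),(345,300),(290,297),(345,297),(290,320),(345,320),(319,300),(319,290)): print(u,v,pd(c,d,u,v).round(4))
E
```

```text
0.19 [290.5 302.9] [344.1 303.1]
0.185 [291.5 296.5] [343.4 296.7]
0.18 [292.4 290.5] [342.7 290.6]
0.176 [293.1 286. ] [342.1 286.1]
0.17 [294.  279.6] [341.4 279.7]
0.165 [294.8 274.5] [340.8 274.7]
0.16 [295.5 269.8] [340.2 269.9]
290 300 [0.467  0.1412 0.184 ]
345 300 [0.4714 0.1203 0.1841]
290 297 [0.4672 0.1414 0.1821]
345 297 [0.4717 0.1203 0.1823]
290 320 [0.4676 0.1402 0.1993]
345 320 [0.4708 0.121  0.1979]
319 300 [0.4738 0.1311 0.1925]
319 290 [0.4735 0.1311 0.184 ]
```

```bash
python3 - <<'E'
import numpy as np
P=np.array([.6164,.0875])*1e3
n=8; th=np.linspace(1.10,1.56,n+1); yaw=.2016+np.radians(45)*np.linspace(0,1,n+1); ox=6.7-7*((yaw-yaw[0])-(th-th[0]))
def pos(t,y,o):
    a=t+np.pi/2+.1955; return P+155*np.array([np.cos(a),np.sin(a)])-o*np.array([np.cos(y),np.sin(y)])
q=[pos(*z) for z in zip(th,yaw,ox)];print(q[0],q[-1],ox[-1])
for i in range(n):
    D=q[i+1]-q[i];y=yaw[i];print((D@[np.cos(y),np.sin(y)]).round(1),(D@[np.sin(y),-np.cos(y)]).round(1),-45/n)
E
```

```text
[460.67226531 128.29238908] [461.59892861  55.343651  ] 4.422212856217862
-3.5 8.7 -5.625
-3.9 8.5 -5.625
-4.2 8.3 -5.625
-4.5 8.0 -5.625
-4.8 7.8 -5.625
-5.1 7.6 -5.625
-5.4 7.3 -5.625
-5.7 7.1 -5.625
```

The pin has rolled about 7 mm along the pads because I kept the yaw fixed while it turned. I'll turn the tool with the arm from here, which rolls the pin back.

```bash
python3 -m pendant '[[[-3.5,8.7,0],-5.6],[[-3.9,8.5,0],-5.6],[[-4.2,8.3,0],-5.6],[[0,0,0],0],[[0,0,0],0]]'
python3 - <<'E'
from h import *
s=manip.get_state();print(s['position'],s['orientation'],s['ft_force'],s['torque'])
p,d,c=grab('wrist','w10')
E
```

```text
time_s: 20.95
position: [0.4563, 0.0991, 0.1982]
orientation: [-3.136, 0.008, 0.492]
ft_force: [-16.7, 5.2, 17.3]
gripper_width: 0.0127
[0.45634001 0.09909037 0.1981633 ] [-3.13570846  0.00782068  0.49183515] [-16.6827912    5.21017858  17.25544686] [ 1.04905937  3.0714013  -0.03314117]
```

View pics/w10.png

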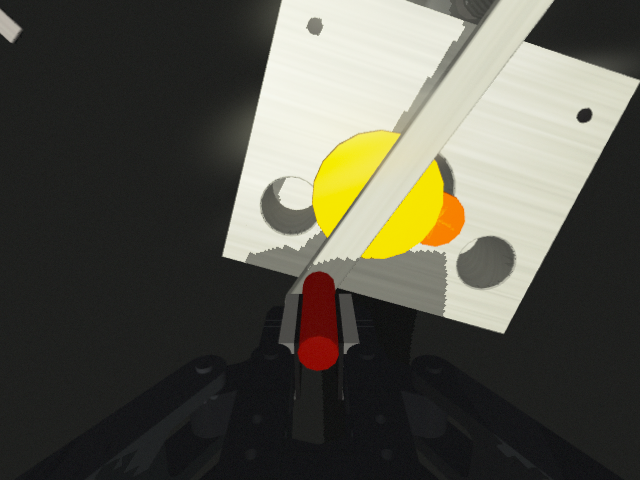

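```bash
python3 -m pendant '[[[-5.5,7.8,-0.5],-5.6],[[-5.8,7.6,-0.5],-5.6],[[-6.1,7.4,0],-5.6],[[0,0,0],0],[[0,0,0],0]]'
python3 - <<'E'
from h import *
s=manip.get_state();print(s['position'],s['orientation'],s['ft_force'],s['torque'])
p,d,c=grab('wrist','w11')
E
```

```text
time_s: 21.62
position: [0.4574, 0.0698, 0.1985]
orientation: [-3.137, 0.001, 0.783]
ft_force: [-4.0, 5.6, -3.6]
gripper_width: 0.0127
[0.45740852 0.06983744 0.1984818 ] [-3.13727428e+00  1.19061852e-03  7.82717127e-01] [-4.04754218  5.58818246 -3.62365705] [1.06318692 0.45449843 0.12235492]
```

View pics/w11.png

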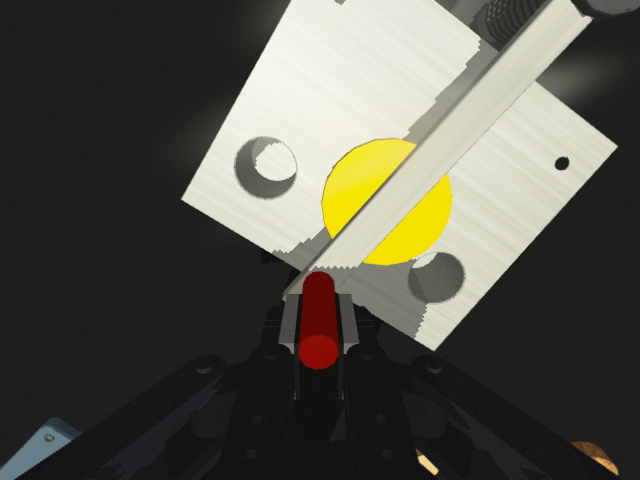

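```bash
cat > th.py <<'E'
from h import *
import sys
def th(f,u,v):
    c=load(f)[2];q=pz(c,u,v,.214)[:2];r=q-[.6164,.0875];print('pin',q,'r',np.hypot(*r),'theta',np.arctan2(r[1],r[0])%(2*np.pi)-np.pi/2-.1955)
th(sys.argv[1],float(sys.argv[2]),float(sys.argv[3]))
E
python3 th.py w11 318.5 352; python3 th.py w10 318 353;python3 th.py w9 318.5 352
python3 -m pendant '[[[-5,7.3,0],-5.6],[[-5.4,7.1,0],-5.6],[[0,0,0],0],[[0,0,0],0]]'
python3 - <<'E'
from h import *
s=manip.get_state();print(s['position'],s['orientation'],s['ft_force'],s['torque'])
p,d,c=grab('wrist','w12')
E
```

```text
pin [0.46177657 0.07477201] r 0.15514640296744042 theta 1.457427195845376
pin [0.4620024  0.10224895] r 0.15510045699843172 theta 1.2800595444006158
pin [0.46714488 0.1297901 ] r 0.1551307316747039 theta 1.09919215038851
time_s: 22.18
position: [0.4609, 0.0544, 0.1985]
orientation: [-3.136, -0.002, 0.979]
ft_force: [-3.8, 10.6, -3.0]
gripper_width: 0.0125
[0.46086195 0.05436888 0.19852355] [-3.13573366e+00 -1.55832979e-03  9.79108468e-01] [-3.81936883 10.57845549 -2.99959106] [ 1.96902647  0.63435465 -0.13384181]
```

View pics/w12.png

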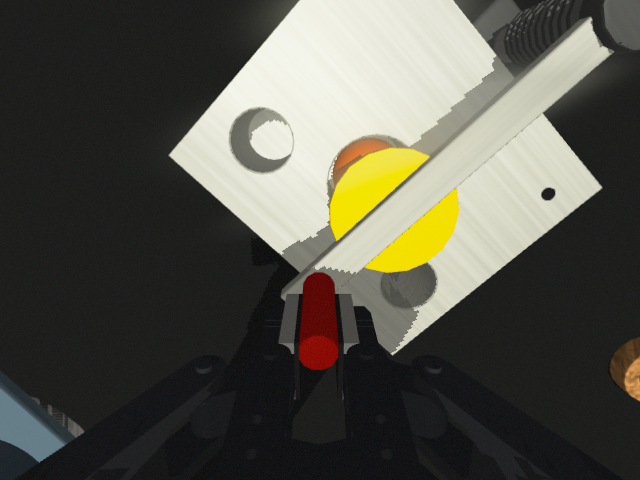

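```bash
python3 th.py w12 318.5 352.5
python3 -m pendant '[[[-1,1,0],0],[[0,0,0],0],[[0,0,0],0]]' - 80
python3 -m pendant '[[[-1,1,0],0],[[0,0,0],0],[[0,0,0],0]]'
python3 -m pendant '[[[-1,1,0],0],[[0,0,0],0],[[0,0,0],0]]'
python3 - <<'E'
from h import *
s=manip.get_state();print(s['position'],s['orientation'],s['ft_force'],s['torque'])
p,d,c=grab('wrist','w13');grab('scene','s13');grab('top','t13')
E
```

```text
pin [0.46388002 0.06002179] r 0.1549754660764408 theta 1.5535455791855024
time_s: 22.6
position: [0.4609, 0.054, 0.1986]
orientation: [-3.135, -0.002, 0.98]
ft_force: [-4.7, 12.8, -2.8]
gripper_width: 0.0119
time_s: 22.98
position: [0.461, 0.0538, 0.1986]
orientation: [-3.134, -0.003, 0.981]
ft_force: [-6.0, 17.6, -2.9]
gripper_width: 0.0122
time_s: 23.35
position: [0.461, 0.0535, 0.1986]
orientation: [-3.133, -0.004, 0.982]
ft_force: [-7.2, 20.7, -4.3]
gripper_width: 0.0122
[0.46103663 0.05351518 0.19858094] [-3.13329849 -0.00416619  0.98195757] [-7.21309676 20.65119142 -4.25384937] [ 3.64423738  1.05381887 -0.10543767]
```

View pics/w13.png

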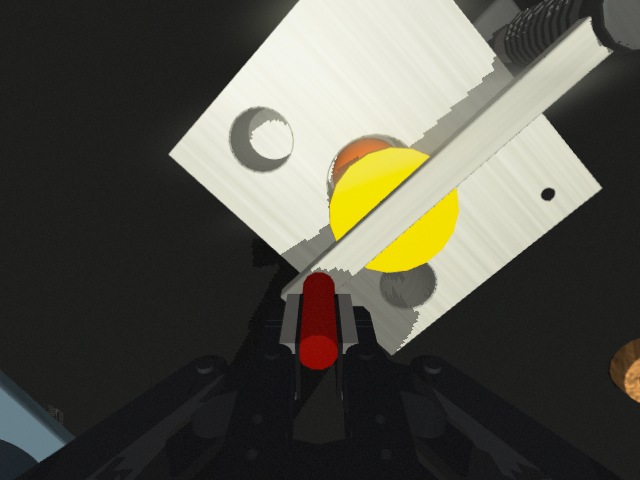

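View pics/s13.png

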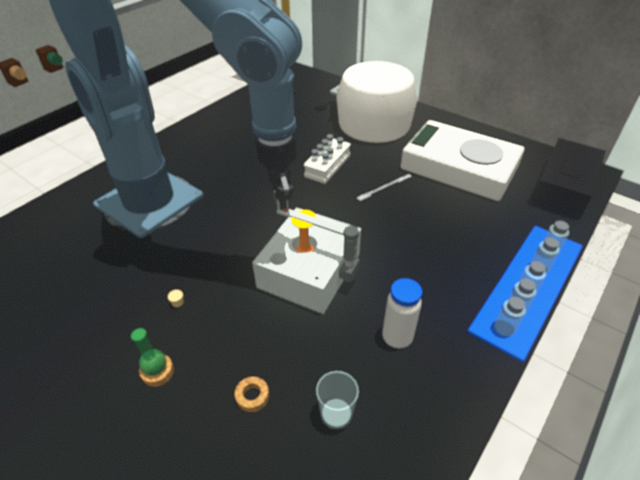

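```bash
python3 -m pendant '[[[0.7,-0.7,0],0],[[0,0,0],0],[[0,0,0],0],[[0,0,0],0],[[0,0,0],0],[[0,0,0],0],[[0,0,0],0],[[0,0,0],0]]'
python3 - <<'E'
from h import *
s=manip.get_state();print(s['position'],s['ft_force'],s['dq'].round(4))
p,d,c=grab('wrist','w14')
E
python3 th.py w14 318.5 352.5
python3 -c "
from h import *
a=load('w13')[0].astype(int);b=load('w14')[0].astype(int);print((abs(a-b).max(2)>40).sum())
print(manip.hand_in())"
```

```text
time_s: 24.5
position: [0.461, 0.0537, 0.1986]
orientation: [-3.134, -0.003, 0.982]
ft_force: [-6.2, 18.9, -3.0]
gripper_width: 0.0118
[0.46099806 0.05370955 0.19856854] [-6.18823634 18.92000838 -2.98825472] [-0.0001  0.0004 -0.0011 -0.0021  0.     -0.0003  0.0008]
pin [0.46397855 0.05934706] r 0.15499963155921362 theta 1.5579424155507016
674
the job is handed in; nothing more can be done
None
```

The job is handed in. The amber flask stands upright at the bottom of the large well, and the gripper is still holding the splash guard at its stop. The clock was at about 24.5 s of the allowed 58 s.

- **Flask:** I gripped it by the neck and lowered it until the force reading showed contact at the expected floor height. The force peaked at about 12 N. I eased off, then opened the gripper. Afterwards its lip was within about 2 pixels of where an upright, centred flask would show it.
- **Guard:** I gripped the handle pin and swung it round. Part-way, the pin rolled about 7 mm along the pads because I had kept the hand's angle fixed, and the wrist force rose to about 25 N. Turning the hand along with the arm for the rest of the swing stopped the slip, and the pin stayed about 6 to 7 mm off the pads' centre.
- **At the stop:** The camera puts the guard at 1.554–1.558 rad, against a stop at 1.55. Pushing further raised the force from about 11 to 22 N with under 1 mm of movement. I left it held steady at about 20 N with an 80 N grip set.
- **Other things on the bench:** In the last scene picture the green flask, reagent jar, beaker, spatula and stopper look where they were. I checked that by eye only.
- **Small disagreement:** My last two wrist pictures differed in 674 pixels. I put that down to the slight easing back between them, but handed in without looking into it.

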